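# Clamp the film roll with the ratchet lever

## Robot

A 7-joint arm with a two-finger parallel gripper is mounted at the origin on a cart in front of the work surface, level with it; the furniture and walls round the work are solid. World frame = base frame: x ahead of the robot, y to its left, z up, the work surface at z = 0. Lengths are in mm, angles in degrees, forces in N, time in s.
With the tool pointing down it reaches from about 400 to 900 mm from the base axis. Payload 5.5 kg.
Tool frame: the origin (TCP) lies at the centre of the arm's flange, where the gripper is bolted on; the fingertips stand 173 mm ahead of it and the grasp point (between the pads) lies 155 mm ahead of it; z points along the fingers, y is the line along which they close (so a half turn about z gives the same grasp; the last joint's range is limited). The gripper opens to 85 mm and grips with 20 to 120 N. Pads are 22 mm wide; open, the fingers measure 114 mm over their backs; the gripper's body (76 mm by 85 mm) begins 54 mm behind the grasp point. The pads swing forward as they close: fully open they stand 13 mm farther back than shut.
Start: joints at [-56.769, 28.699, -24.465, 88.831, 12.651, 65.22, -12.049], TCP at [202.46, 617.662, 404.71] pointing down, gripper open.
Joint ranges: [-164.97, 164.97], [-17.58, 116.51], [-87.97, 89.64], [11.32, 138.91], [-80.73, 260.73], [10.89, 115.49], [-147.41, 147.41]. Speed limits (degrees/s): [147.25, 147.25, 180, 180, 180, 180, 180].

## Interface

Orientations are given as a 3x3 rotation matrix whose columns are the frame's x, y, z axes.
In Python, from bench import r gives the robot as it stands.
- The arm moves only by the tool send_rows, never from a script. Its argument "commands" is a list of rows, each a list of 2 entries, a list of its own where there are three numbers: the shift along the world's x, y, z in m, then the turn about the world's z in degrees. A call has 1 to 20 rows; each row is the pose to reach, as a shift and turn from the pose commanded when the call began; what a row does not reach only later rows make up. A row lasts 1/12 s, in which the tool goes at most 41.7 mm and 7.16 degrees, less where a joint would pass 70% of its speed; a pose out of reach is approached as far as the arm can. A call with a gripper value outside its range is refused whole. "gripper" is the finger opening in m, from 0 to 0.0854, set as the call begins (left out, the last holds). The fingers move at their own pace and stop on an object; "force" is the grip in N (left out, the last holds). Time passes only in rows, so rows that repeat a pose let the fingers close. It gives the time, the measured TCP pose, the force, the opening and the grip force at its end, in the units of the state.
- r.observe(): the state, without advancing time (a new reading comes with each control period).
- r.grab_frame(name): name is "scene" or "top" or "wrist"; returns (picture, depth): 480x640x3 uint8, red, green, blue; 480x640 float32, mm along the optical axis (not along the pixel's ray), 0 where there is no reading.
- r.camera_model(name): a dict with "fx", "fy", "cx", "cy" (pixels), "R" (3x3) and "t" (3): a world point X has camera coordinates R X + t. Camera axes: x right, y down, z forward; pixel columns grow to the right and rows downward; lengths in mm; the calibration is good to about 2 mm. A picture is of the moment at which its call begins: read the wrist's pose just before it. camera_model takes no time and is no camera call; for the wrist camera it gives the pose at the moment of the call.
- r.finish_job(): hands the job in; it is judged then, once.
The state is a dict: "clock": time; "qpos": joint angles; "dq": joint speeds; "tau": joint torques, N m; "tcp_pos": TCP position; "tool_rot": TCP orientation; "wrist_force": force on the tool from outside, world axes, zero at the start; "ft_torque": the same for the moment, N m; "opening": finger opening in mm; "finger_force": force on a finger pad.
Only numpy, scipy, OpenCV 4.12 (cv2) and the standard library are available. Lean on these libraries where they do the work, as an engineer would, in place of code of your own. Each camera call takes 0.05 s, during which the arm holds its last target. There are 200 camera calls.

## Task

The roll of sealing film stands loose in its stand. Tighten the stand's screw clockwise with the orange clamping lever until it comes to its firm stop and the pressure plate holds the roll: the posts cut the lever's swing short, so turn it, lift it off its serrations, swing it back, let it drop in again and turn on. Leave the lever seated down in its serrations, the roll upright in its place, and do not disturb the other things on the worktop.

Things in the scene. Friction and masses are not known exactly. Their poses are not given: they have to be found in the camera images.
- stand: Film roll stand, fixed to the worktop: aluminium base plate 116 x 190 x 9 mm, two upright steel posts 20 mm thick, 75 mm to either side along its y, tops 201 mm above the worktop, and between them a crossbar 34 mm wide, its top 162 mm (35 mm wide bosses round the posts 165 mm) above the worktop. Origin: centre of the base's underside; -x is its open front, on the robot's side, y runs along the crossbar, z up.
- lever_axis (a point): Point on the lever's vertical turning axis, straight above the stand's origin, 193 mm above the worktop (level with grip when the lever is seated). Fixed to the stand and turned as it is: -x out of its front, y along the crossbar.
- grip (a point): Middle of the upright hand grip at the outer end of the orange lever, 105 mm from the turning axis; moves with the lever; -x axis points outward along the lever. The grip is round, 21 to 25 mm thick, slightly waisted, 37 mm tall (18 mm below to 19 mm above this point), free above and outward; the 15 mm thick arm runs from it to the axis, its centre line 10 mm below this point. Seated, 193 mm above the worktop.
- lever (a joint): Swing of the lever about the axis (rad): 0 when it points straight out of the stand's front, growing clockwise seen from above; -1.28 to 1.28, where it comes against the posts. In the stand's axes the grip lies at lever_axis + 0.105 (-cos q, sin q). Seated, lever and screw turn together both ways: swung back without lifting it loosens the screw.
- lever_lift (a joint): How far the lever is lifted (m): 0 seated, at most 0.013. Spring and weight press it down with about 5 N at the seat, 8 N at the top. Above 0.005 it is clear and swings freely without turning the screw. Let go, it drops back: there are 12 rounded serrations 0.52 rad apart, and it slides by itself up to half a step (0.26 rad) into the nearest one if free to.
- screw (a joint): Turn of the brass nut under the lever that drives the pressure plate down (rad): 0 as found, growing clockwise seen from above as it tightens, firm stop at 3.0, tight from 2.8 on. It stays where it is left. It takes about 0.3 N m (3 N sideways at the grip) up to the stop; the plate goes down 2 mm per rad.
- press_plate: Round steel plate with a rubber face, 60 mm across, under the crossbar; origin at the centre of the underside, 122 mm above the worktop at first, just clear of the roll (it meets it after about 1.8 rad of screw). It is sprung and bears on the roll with about 25 N when the screw is at its stop.
- film_roll: White roll of sealing film standing upright on the stand's base plate inside a 5 mm high black locating rim; 68 mm across, 112 mm tall, 0.42 kg, loose; origin at the centre of its underside.
- seat (a point): Centre of the roll's place on the base plate, on the turning axis, 9 mm above the worktop.
- sauce_cup: Bystander, leave alone: small translucent plastic cup with a snap lid, 73 mm across, 49 mm tall; origin at the centre of its underside.
- spice_jar: Bystander, leave alone: small jar with a green label and black cap, 45 mm across, 105 mm tall; origin at the centre of its underside.
- tape_roll: Bystander, leave alone: tan roll of packing tape lying flat, 93 mm across, 48 mm tall; origin at the centre of its underside.
Not all that is in view belongs to the job. Leave any pink look-alike of the film_roll alone.

How it is judged (in metres and radians):
On the way, in this order (a step that is already met when the one before it is completed fails the run):
1. the screw has been turned on by more than 0.4 rad with the lever (value of joint screw above 0.4 rad), for 0.1 s.
2. the lever is lifted clear of its serrations (value of joint lever_lift above 0.005 m), for 0.1 s.
3. the screw is tight (2.8 rad or more) with the lever seated (value of joint screw above 2.8 rad and value of joint lever_lift below 0.002 m), for 0.2 s.
At the end, for the whole second after the job is handed in: The screw is turned to at least 2.8 rad (its firm stop is 3.0), the lever is seated in its serrations (lifted less than 2 mm), the pressure plate bears on the roll with more than 12 N, and the roll stands upright (within 0.05 rad) and still, within 8 mm of the centre of its place (all of step 3 and contact force between press_plate and film_roll above 12 N and horizontal distance between film_roll and seat below 0.008 m and angle between film_roll's own z axis and vertical below 0.05 rad and linear speed of film_roll below 0.02 m/s); the robot touches nothing.
It fails at once if a bystander (sauce cup, spice jar or tape roll) is moved by more than 25 mm (distance of any of sauce_cup, spice_jar, tape_roll from where it was at the start of the episode above 0.025 m).
It fails at once if the film roll is knocked over or out of its place (angle between film_roll's own z axis and vertical above 0.25 rad or horizontal distance between film_roll and seat above 0.03 m).
It also fails if it takes over 48 s, if anything falls off the work surface, if the arm or the gripper's body presses on something with over 40 N, if the wrist force passes 120 N, or if a joint passes its speed limit or range.

## Working session

There is one attempt and no reset: what is moved stays moved. The work goes in short steps, Python scripts to look and compute and a tool call to move; the robot and the scene stay as the last step left them, time stands still between calls to the robot, and variables do not carry over. Pictures are saved under pics/ and viewed, at most 10 in all, crops included, and the job is handed in when it is done.

Besides the shell and the picture viewer there is one more tool, called after "Call:" as a command line: name --argument value ..., lists and objects as JSON in quotes. send_rows: Moves the arm, as the interface text tells. Its arguments: {"type":"object","properties":{"commands":{"type":"array","items":{"type":"array"}},"gripper":{"type":"number"},"force":{"type":"number"}},"required":["commands"]}

```bash
mkdir -p pics; cat > h.py <<'E'
import numpy as np, cv2
from bench import r
def pts(d,c):
    v,u=np.mgrid[0:480,0:640]
    P=np.stack([(u-c['cx'])/c['fx']*d,(v-c['cy'])/c['fy']*d,d],-1)
    return (P-np.array(c['t']))@np.array(c['R'])
E
python3 - <<'E'
from h import *
o=r.observe(); print(o['clock'],o['tcp_pos'],np.round(o['tool_rot'],3).tolist(),o['opening'])
out=[]
for n in('scene','top'):
    c=r.camera_model(n);im,d=r.grab_frame(n);np.savez(n+'.npz',im=im,d=d,**{k:np.array(v) for k,v in c.items()})
    W=pts(d,c);h=cv2.cvtColor(im,cv2.COLOR_RGB2HSV)
    m=((h[...,0]>4)&(h[...,0]<18)&(h[...,1]>170)&(h[...,2]>120)).astype(np.uint8)
    k,l,s,ce=cv2.connectedComponentsWithStats(m)
    for i in range(1,k):
        if s[i,4]>40:
            q=W[(l==i)&(d>0)]; print(n,s[i],ce[i].round(),np.percentile(q,[5,50,95],axis=0).round().tolist())
    cv2.imwrite(f'pics/{n}.png',im[...,::-1])
E
```

```text
0.0 [202.45059004 617.28731157 403.66380744] [[-0.95, 0.311, -0.001], [0.311, 0.95, -0.002], [0.0, -0.002, -1.0]] 85.70130819961811
scene [ 94 158  11  16  95] [ 99. 167.] [[409.0, 816.0, -0.0], [431.0, 853.0, 5.0], [451.0, 878.0, 22.0]]
scene [274 190  20  36 325] [283. 206.] [[427.0, 171.0, 184.0], [497.0, 220.0, 190.0], [531.0, 251.0, 213.0]]
scene [377 342  36  34 478] [395. 359.] [[372.0, -187.0, 5.0], [409.0, -161.0, 9.0], [445.0, -129.0, 14.0]]
top [531 127   9   8  50] [535. 130.] [[963.0, -711.0, -686.0], [975.0, -625.0, -519.0], [1043.0, -611.0, -513.0]]
top [  0 169  13  19 172] [  4. 178.] [[602.0, 809.0, 172.0], [617.0, 818.0, 183.0], [635.0, 825.0, 186.0]]
top [ 66 180  41  38 946] [ 84. 196.] [[579.0, 688.0, 15.0], [619.0, 735.0, 19.0], [650.0, 769.0, 22.0]]
top [263 210  45  56 646] [284. 235.] [[430.0, 176.0, 184.0], [496.0, 221.0, 190.0], [534.0, 256.0, 213.0]]
top [  17  232   49   49 1795] [ 42. 256.] [[421.0, 786.0, 1.0], [470.0, 835.0, 4.0], [518.0, 879.0, 20.0]]
top [433 259  31  36 464] [448. 277.] [[373.0, -185.0, 4.0], [411.0, -157.0, 9.0], [447.0, -125.0, 13.0]]
```

View pics/scene.png

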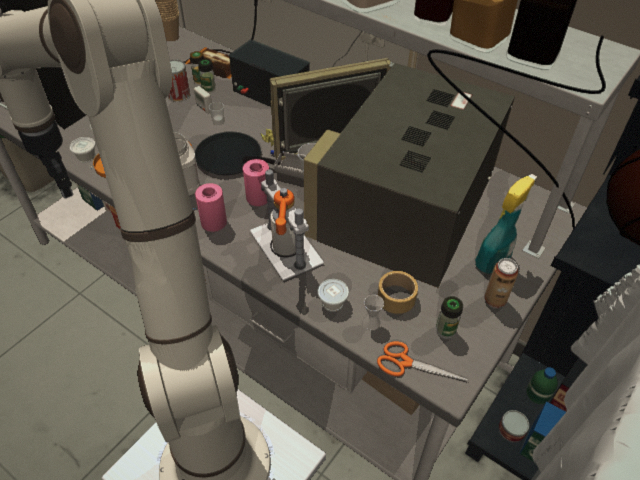

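View pics/top.png

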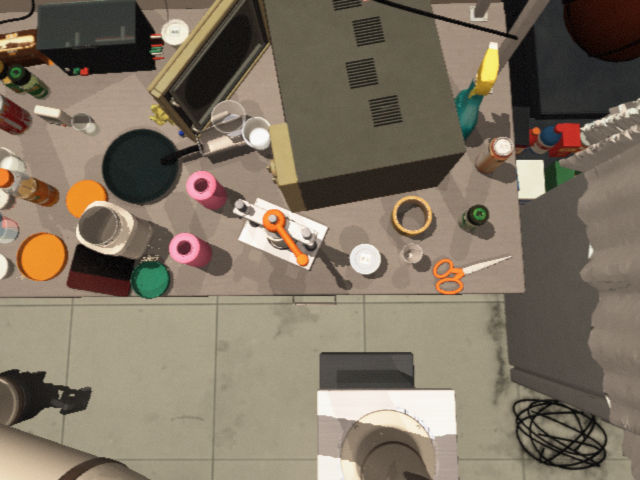

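The stand is at top-view pixel (283,235), with the orange lever's hub at (274,220) and its grip at (303,259). Of the rolls, only the white one under the crossbar is the job's. The pink ones at (190,250) and (205,190) are look-alikes. Next I'll measure the lever and stand precisely.

```bash
python3 - <<'E'
from h import *
G={}
for n in('top','scene'):
    z=np.load(n+'.npz');im,d=z['im'],z['d'];c={k:z[k] for k in('fx','fy','cx','cy','R','t')}
    W=pts(d,c);near=(np.hypot(W[...,0]-515,W[...,1]-235)<170)&(d>0)
    h=cv2.cvtColor(im,cv2.COLOR_RGB2HSV)
    org=(h[...,0]>4)&(h[...,0]<18)&(h[...,1]>150)&near
    def info(t,m):
        q=W[m]; print(n,t,m.sum(),np.median(q,0).round(1),((q.min(0)+q.max(0))/2).round(1),np.ptp(q,axis=0).round())
    gm=org&(W[...,2]>203)
    k,l,s,ce=cv2.connectedComponentsWithStats(gm.astype(np.uint8))
    for i in range(1,k):
        if s[i,4]>8: info('orange>203',l==i)
    info('arm',org&(W[...,2]>180)&(W[...,2]<196))
    pm=near&~org&(W[...,2]>196)&(W[...,2]<206)
    k,l,s,ce=cv2.connectedComponentsWithStats(pm.astype(np.uint8))
    for i in range(1,k):
        if s[i,4]>8: info('post',l==i)
    bm=near&(W[...,2]>5)&(W[...,2]<13)&(h[...,1]<60)&(h[...,2]>120)
    k,l,s,ce=cv2.connectedComponentsWithStats(cv2.morphologyEx((near&(W[...,2]>5)&(W[...,2]<14)).astype(np.uint8),cv2.MORPH_OPEN,np.ones((3,3))))
    i=1+np.argmax(s[1:,4]); q=W[l==i][:,:2].astype(np.float32); print(n,'base',cv2.minAreaRect(q))
    if n=='top': cv2.imwrite('pics/crop.png',cv2.resize(im[170:300,210:350,::-1],None,fx=5,fy=4.6*5/5,interpolation=cv2.INTER_CUBIC)[:600])
    mw=(d>0)&(W[...,2]>100)&(W[...,0]>540)&(W[...,0]<900)&(np.abs(W[...,1]-100)<200); print(n,'mw',np.percentile(W[mw],[1,50,99],axis=0).round())
E
```

```text
top orange>203 106 [434.1 179.6 211.7] [434.3 179.6 211.1] [24. 20. 11.]
top arm 547 [503.  226.5 189.1] [481.8 216.5 187.8] [116.  91.  15.]
top post 9 [608.8 239.5 200.4] [609.3 239.1 200.9] [4. 5. 9.]
top post 75 [579.4 151.5 201.1] [579.  152.7 201. ] [ 23. 134.  10.]
top post 73 [549.3 309.6 201.1] [549.3 310.5 200.6] [19. 18.  9.]
top post 59 [519.2 241.2 202.9] [519.8 241.2 201. ] [16. 16. 10.]
top post 74 [488.9 174.1 201.6] [489.3 173.3 201.2] [19. 18.  9.]
top base ((499.25897216796875, 278.8393859863281), (139.0138397216797, 48.584930419921875), 66.29351043701172)
top mw [[569. -96. 119.]
 [721.  71. 277.]
 [896. 239. 361.]]
scene orange>203 84 [432.6 175.9 211.3] [434.6 178.4 209.6] [26. 25. 12.]
scene arm 324 [500.  221.2 188.6] [481.9 211.6 188. ] [119.  92.  16.]
scene post 47 [548.4 305.7 200.9] [550.  307.  200.7] [22. 21.  9.]
scene post 167 [580.5 149.8 201. ] [579.8 151.3 201. ] [ 29. 136.  10.]
scene post 38 [517.2 239.2 202.2] [519.8 239.6 201.2] [16. 19. 10.]
scene post 52 [487.2 168.6 201.1] [489.2 169.2 201.2] [20. 19.  9.]
scene base ((486.8649597167969, 252.31553649902344), (193.0116729736328, 53.56061553955078), 69.75271606445312)
scene mw [[569. -97. 106.]
 [711.  52. 277.]
 [899. 285. 568.]]
```

View pics/crop.png

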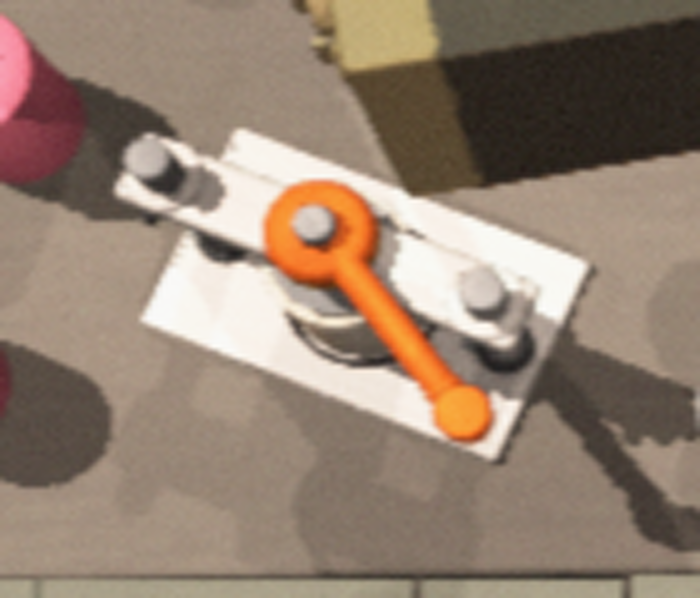

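Checks on the measurements:
- The posts are 149.7 mm apart (150 expected).
- The axis is at (519.4, 240).
- The grip is at (434.4, 179.2), at a radius of 104.5 mm (105 expected), with its top at 211.7 mm.
- The crop confirms the lever.
- This gives q0 ≈ -1.04, with the lever at world angle 215.6°.

I'll move above the grip, turned +53.7° so the fingers straddle the arm.

Call:
send_rows --commands '[[[0.03, -0.03, 0.02], 6], [[0.06, -0.06, 0.02], 12], [[0.08, -0.1, 0.02], 18], [[0.1, -0.14, 0.02], 24], [[0.115, -0.175, 0.02], 30], [[0.13, -0.21, 0.02], 36], [[0.145, -0.245, 0.02], 42], [[0.16, -0.28, 0.02], 48], [[0.175, -0.315, 0.02], 53.7], [[0.19, -0.35, 0.02], 53.7], [[0.205, -0.385, 0.02], 53.7], [[0.22, -0.415, 0.015], 53.7], [[0.232, -0.438, 0.01], 53.7], [[0.232, -0.438, 0.005], 53.7], [[0.232, -0.438, 0.005], 53.7], [[0.232, -0.438, 0.005], 53.7]]' --gripper 0.07

```text
clock: 1.43
tcp_pos: [434.0, 180.1, 409.4]
tool_rot: [[-0.813, -0.582, -0.001], [-0.582, 0.813, 0.0], [0.001, 0.001, -1.0]]
wrist_force: [0.6, 0.2, 0.6]
opening: 70.2
finger_force: 0.0
```

```bash
python3 - <<'E'
from h import *
o=r.observe();print(o['clock'],o['qpos'],o['tcp_pos'],np.degrees(np.arctan2(o['tool_rot'][1][1],o['tool_rot'][0][1])),o['opening'])
im,d=r.grab_frame('wrist');cv2.imwrite('pics/w1.png',im[...,::-1])
E
```

```text
1.4333 [ -4.73318373   9.2979571  -23.1336863  113.54820502   4.23969107
  58.02197492  95.72124631] [433.97896134 180.12867029 409.3621979 ] 125.56771656492558 70.19697839211369
```

View pics/w1.png

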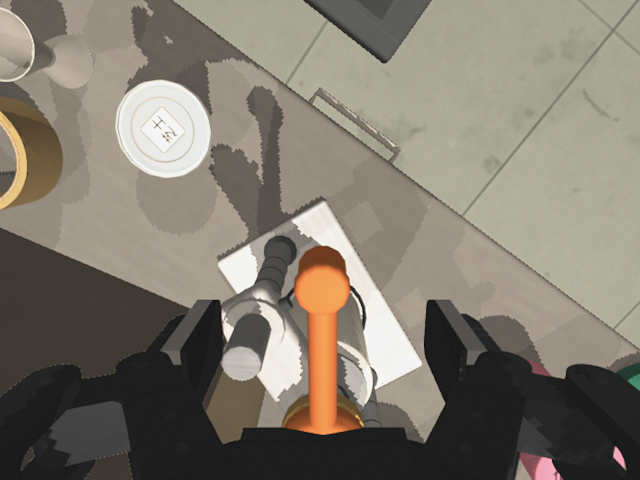

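The wrist view shows the orange grip at (322,285), centred between the fingers and with the arm in line. The post at (245,340) lies further inward, clear of the pads. I'll descend and close.

Call:
send_rows --commands '[[[0, 0, -0.01], 0], [[0, 0, -0.03], 0], [[0, 0, -0.045], 0], [[0, 0, -0.055], 0], [[0, 0, -0.06], 0], [[0, 0, -0.06], 0]]' --gripper 0.045

```text
clock: 1.98
tcp_pos: [433.8, 180.1, 348.5]
tool_rot: [[-0.813, -0.583, -0.002], [-0.583, 0.813, -0.0], [0.002, 0.001, -1.0]]
wrist_force: [0.8, 0.1, 0.1]
opening: 45.3
finger_force: 0.0
```

Call:
send_rows --commands '[[[0, 0, 0], 0], [[0, 0, 0], 0], [[0, 0, 0], 0], [[0, 0, 0], 0], [[0, 0, 0], 0], [[0, 0, 0], 0]]' --gripper 0.015 --force 45

```text
clock: 2.48
tcp_pos: [434.8, 179.8, 350.2]
tool_rot: [[-0.814, -0.581, 0.001], [-0.581, 0.814, 0.001], [-0.001, -0.0, -1.0]]
wrist_force: [0.4, 0.8, 1.3]
opening: 22.1
finger_force: 44.0
```

```bash
python3 - <<'E'
from h import *
o=r.observe();print(o['clock'],np.round(o['qpos'],1),o['tcp_pos'],o['wrist_force'],o['opening'],o['finger_force'])
# arc from grip (grasp start) about the axis, clockwise
A=np.array([519.4,240]);g=np.array([434.4,179.4])-A
for a in list(range(0,98,6)):
    t=-np.radians(a);R=np.array([[np.cos(t),-np.sin(t)],[np.sin(t),np.cos(t)]]);print(a,((R@g-g)/1000).round(4).tolist())
E
```

```text
2.4833 [ -5.7  13.9 -22.6 117.    6.9  50.3  93.4] [434.75784218 179.83741687 350.23939431] [0.37222823 0.81179534 1.26328273] 22.079687229141424 44.00708975925227
0 [0.0, 0.0]
6 [-0.0059, 0.0092]
12 [-0.0107, 0.019]
18 [-0.0146, 0.0292]
24 [-0.0173, 0.0398]
30 [-0.0189, 0.0506]
36 [-0.0194, 0.0615]
42 [-0.0187, 0.0724]
48 [-0.0169, 0.0832]
54 [-0.014, 0.0937]
60 [-0.01, 0.1039]
66 [-0.0049, 0.1136]
72 [0.0011, 0.1227]
78 [0.0081, 0.1311]
84 [0.0158, 0.1388]
90 [0.0244, 0.1456]
96 [0.0336, 0.1515]
```

Call:
send_rows --commands '[[[-0.003, 0.0046, 0], -3], [[-0.0059, 0.0092, 0], -6], [[-0.0083, 0.0141, 0], -9], [[-0.0107, 0.019, 0], -12], [[-0.0146, 0.0292, 0], -18], [[-0.0173, 0.0398, 0], -24], [[-0.0189, 0.0506, 0], -30], [[-0.0194, 0.0615, 0], -36], [[-0.0194, 0.0615, 0], -36], [[-0.0194, 0.0615, 0], -36]]'

```text
clock: 3.32
tcp_pos: [415.0, 241.1, 349.8]
tool_rot: [[-1.0, 0.004, -0.0], [0.004, 1.0, -0.0], [0.0, -0.0, -1.0]]
wrist_force: [-1.3, -0.5, 3.1]
opening: 22.5
finger_force: 44.2
```

Call:
send_rows --commands '[[[0.0007, 0.0109, 0], -6], [[0.0025, 0.0217, 0], -12], [[0.0054, 0.0322, 0], -18], [[0.0094, 0.0424, 0], -24], [[0.0145, 0.0521, 0], -30], [[0.0205, 0.0612, 0], -36], [[0.0275, 0.0696, 0], -42], [[0.0352, 0.0773, 0], -48], [[0.0438, 0.0841, 0], -54], [[0.0438, 0.0841, 0], -54], [[0.0438, 0.0841, 0], -54]]'

```text
clock: 4.23
tcp_pos: [458.2, 325.8, 349.7]
tool_rot: [[-0.586, 0.81, -0.001], [0.81, 0.586, 0.001], [0.002, -0.0, -1.0]]
wrist_force: [-3.0, 2.7, 3.2]
opening: 22.6
finger_force: 44.3
```

Call:
send_rows --commands '[[[0, 0, 0.003], 0], [[0, 0, 0.006], 0], [[0, 0, 0.009], 0], [[0, 0, 0.0095], 0], [[0, 0, 0.0095], 0], [[0, 0, 0.0095], 0]]'

```text
clock: 4.73
tcp_pos: [458.6, 325.0, 358.8]
tool_rot: [[-0.582, 0.813, -0.001], [0.813, 0.582, -0.0], [0.0, -0.001, -1.0]]
wrist_force: [-1.2, 3.6, -6.6]
opening: 22.4
finger_force: 44.3
```

```bash
python3 - <<'E'
from h import *
o=r.observe();print(o['clock'],np.round(o['qpos'],1),o['tcp_pos'],o['wrist_force'],o['opening'])
im,d=r.grab_frame('top');c=r.camera_model('top');W=pts(d,c)
h=cv2.cvtColor(im,cv2.COLOR_RGB2HSV);m=(h[...,0]>4)&(h[...,0]<18)&(h[...,1]>150)&(np.hypot(W[...,0]-515,W[...,1]-235)<170)&(d>0)
q=W[m&(W[...,2]>170)];dd=np.hypot(q[:,0]-519,q[:,1]-240)
print(len(q))
for s in(q[(dd<30)],q[(dd>35)&(dd<75)]): print(len(s),np.median(s,0) if len(s) else '')
cv2.imwrite('pics/t2.png',cv2.resize(im[150:330,180:380,::-1],None,fx=3,fy=3))
E
```

```text
4.7333 [-29.8  21.2 -10.2 104.6   4.5  54.6  -6.4] [458.60425269 325.01415002 358.78773818] [-1.19784405  3.60366336 -6.6365413 ] 22.363956979889277
557
381 [512.69976014 239.45710325 194.15836594]
116 [486.4477465  283.93107139 194.82012396]
```

View pics/t2.png

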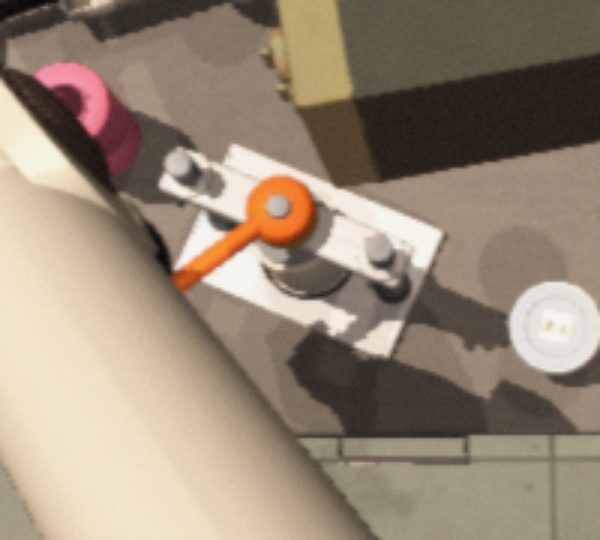

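The lever has swung 90° and lifted clear: its arm points to crop pixel (180,280), it is up about 9 mm, and the wrist carries about 8–10 N. I'll swing it back exactly 3 serrations (90°) while lifted.

Call:
send_rows --commands '[[[0, 0, 0.0015], 0], [[-0.0086, -0.0068, 0.0015], 6], [[-0.0163, -0.0145, 0.0015], 12], [[-0.0233, -0.0229, 0.0015], 18], [[-0.0293, -0.032, 0.0015], 24], [[-0.0344, -0.0417, 0.0015], 30], [[-0.0384, -0.0519, 0.0015], 36], [[-0.0413, -0.0624, 0.0015], 42], [[-0.0431, -0.0732, 0.0015], 48], [[-0.0438, -0.0841, 0.0015], 54], [[-0.0433, -0.095, 0.0015], 60], [[-0.0417, -0.1058, 0.0015], 66], [[-0.039, -0.1164, 0.0015], 72], [[-0.0351, -0.1266, 0.0015], 78], [[-0.0303, -0.1364, 0.0015], 84], [[-0.0244, -0.1456, 0.0015], 90], [[-0.0244, -0.1456, 0.0015], 90], [[-0.0244, -0.1456, 0.0015], 90]]'

```text
clock: 6.28
tcp_pos: [435.8, 179.1, 361.3]
tool_rot: [[-0.814, -0.581, 0.003], [-0.581, 0.814, 0.001], [-0.003, -0.001, -1.0]]
wrist_force: [3.6, 5.3, -7.1]
opening: 22.5
finger_force: 44.4
```

Call:
send_rows --commands '[[[0, 0, -0.003], 0], [[0, 0, -0.006], 0], [[0, 0, -0.009], 0], [[0, 0, -0.011], 0], [[0, 0, -0.011], 0], [[0, 0, -0.011], 0]]'

```text
clock: 6.78
tcp_pos: [435.0, 179.5, 350.3]
tool_rot: [[-0.814, -0.581, 0.001], [-0.581, 0.814, -0.0], [-0.001, -0.001, -1.0]]
wrist_force: [2.8, 0.3, -1.1]
opening: 22.4
finger_force: 44.9
```

Now I'll open briefly so the lever drops into a serration by itself, then grip it again.

Call:
send_rows --commands '[[[0, 0, -0.0005], 0], [[0, 0, -0.0005], 0], [[0, 0, -0.0005], 0], [[0, 0, -0.0005], 0], [[0, 0, -0.0005], 0], [[0, 0, -0.0005], 0]]' --gripper 0.045

```text
clock: 7.28
tcp_pos: [434.3, 179.6, 349.1]
tool_rot: [[-0.814, -0.581, -0.001], [-0.581, 0.814, -0.0], [0.001, 0.0, -1.0]]
wrist_force: [0.1, 0.4, 0.8]
opening: 45.3
finger_force: 0.0
```

```bash
python3 - <<'E'
from h import *
o=r.observe();print(o['clock'],o['tcp_pos'],o['wrist_force'],o['opening'],o['finger_force'])
im,d=r.grab_frame('wrist');cv2.imwrite('pics/w2.png',im[...,::-1])
def hub(im,d,c):
    W=pts(d,c);h=cv2.cvtColor(im,cv2.COLOR_RGB2HSV);m=(h[...,0]>4)&(h[...,0]<18)&(h[...,1]>150)&(d>0)&(W[...,2]>170)
    q=W[m];dd=np.hypot(q[:,0]-519,q[:,1]-240); a=np.degrees(np.arctan2(q[:,1]-240,q[:,0]-519.4))%360
    return [(len(s),np.median(s,0).round(1)) for s in(q[dd<30],q[(dd>35)&(dd<75)])],np.median(a[(dd>40)&(dd<80)])
z=np.load('top.npz');c=r.camera_model('top');print(hub(z['im'],z['d'],c))
print(hub(*r.grab_frame('top'),c))
E
```

```text
7.2833 [434.31594989 179.56127566 349.12077262] [0.11274774 0.42978709 0.80586132] 45.28631667560293 0.0
([(349, array([513.1, 236.8, 188.8])), (135, array([473.8, 208.1, 189.3]))], np.float64(214.4362017599173))
([(0, array([nan, nan, nan])), (0, array([nan, nan, nan]))], np.float64(nan))
  return _methods._mean(a, axis=axis, dtype=dtype,
  ret = um.true_divide(
  ret = ret.dtype.type(ret / rcount)
```

View pics/w2.png

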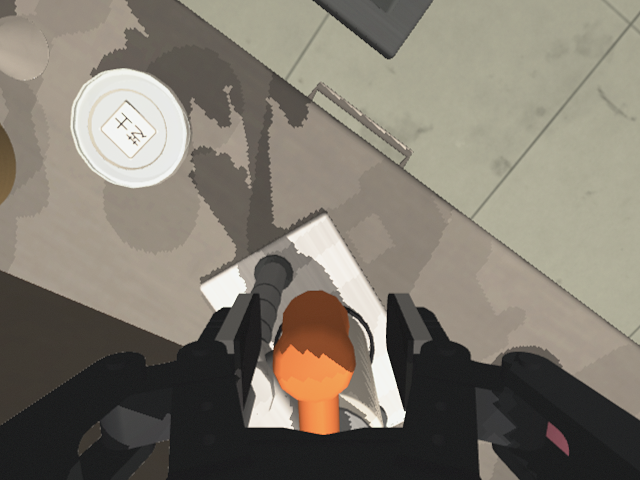

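The grip sits at (315,365), centred between the open pads at (245,360) and (395,360), so it dropped in close to where expected. I'll regrasp and check its height at the same time.

```bash
python3 - <<'E'
from h import *
c=r.camera_model('wrist');im,d=r.grab_frame('wrist');W=pts(d,c);h=cv2.cvtColor(im,cv2.COLOR_RGB2HSV)
m=(h[...,0]>4)&(h[...,0]<18)&(h[...,1]>150)&(d>0)&(W[...,2]>150)
q=W[m];print(len(q),np.percentile(q[:,2],[5,50,80,95,99]).round(1)); t=q[q[:,2]>np.percentile(q[:,2],95)-4]; print(t.mean(0).round(1),np.ptp(t,axis=0))
E
```

```text
8399 [185.2 210.3 211.8 212.4 212.9]
[435.6 177.  211.4] [23.62471998 23.60853484 42.49933251]
```

Call:
send_rows --commands '[[[0, 0, 0], 0], [[0, 0, 0], 0], [[0, 0, 0], 0], [[0, 0, 0], 0], [[0, 0, 0], 0], [[0, 0, 0], 0]]' --gripper 0.015 --force 60

```text
clock: 7.93
tcp_pos: [434.5, 179.4, 349.2]
tool_rot: [[-0.814, -0.581, 0.0], [-0.581, 0.814, -0.0], [0.0, -0.0, -1.0]]
wrist_force: [-0.9, -1.9, 2.3]
opening: 21.8
finger_force: 58.5
```

The grip top is at 212 mm, so the lever is seated. Now the second stroke.

Call:
send_rows --commands '[[[-0.003, 0.0046, 0], -3], [[-0.0059, 0.0092, 0], -6], [[-0.0083, 0.0141, 0], -9], [[-0.0107, 0.019, 0], -12], [[-0.0146, 0.0292, 0], -18], [[-0.0173, 0.0398, 0], -24], [[-0.0189, 0.0506, 0], -30], [[-0.0194, 0.0615, 0], -36], [[-0.0187, 0.0724, 0], -42], [[-0.0169, 0.0832, 0], -48], [[-0.014, 0.0937, 0], -54], [[-0.01, 0.1039, 0], -60], [[-0.0049, 0.1136, 0], -66], [[0.0011, 0.1227, 0], -72], [[0.0011, 0.1227, 0], -72], [[0.0011, 0.1227, 0], -72]]'

```text
clock: 9.27
tcp_pos: [434.7, 303.1, 349.0]
tool_rot: [[-0.807, 0.591, -0.002], [0.591, 0.807, 0.0], [0.001, -0.001, -1.0]]
wrist_force: [-4.6, 0.2, 4.6]
opening: 22.3
finger_force: 58.8
```

Call:
send_rows --commands '[[[0.0011, 0.0014, 0], -1], [[0.0022, 0.0029, 0], -2], [[0.0034, 0.0043, 0], -3], [[0.0046, 0.0057, 0], -4], [[0.0058, 0.007, 0], -5], [[0.007, 0.0084, 0], -6], [[0.0083, 0.0097, 0], -7], [[0.0095, 0.011, 0], -8], [[0.0095, 0.011, 0], -8], [[0.0095, 0.011, 0], -8]]'

```text
clock: 10.1
tcp_pos: [443.9, 314.0, 349.2]
tool_rot: [[-0.716, 0.698, -0.002], [0.698, 0.716, 0.001], [0.002, -0.0, -1.0]]
wrist_force: [-4.9, 1.9, 3.5]
opening: 22.1
finger_force: 58.8
```

Call:
send_rows --commands '[[[0.0013, 0.0013, 0], -1], [[0.0026, 0.0026, 0], -2], [[0.0026, 0.0026, 0], -2], [[0.0026, 0.0026, 0], -2]]'

```text
clock: 10.43
tcp_pos: [446.5, 316.6, 349.3]
tool_rot: [[-0.691, 0.723, -0.001], [0.723, 0.691, 0.001], [0.002, -0.0, -1.0]]
wrist_force: [-5.0, 2.8, 3.3]
opening: 22.5
finger_force: 58.8
```

Call:
send_rows --commands '[[[0.0013, 0.0012, 0], -1], [[0.0027, 0.0024, 0], -2], [[0.0041, 0.0036, 0], -3], [[0.0041, 0.0036, 0], -3], [[0.0041, 0.0036, 0], -3]]'

```text
clock: 10.85
tcp_pos: [450.6, 320.3, 349.3]
tool_rot: [[-0.652, 0.758, -0.001], [0.758, 0.652, 0.001], [0.002, -0.0, -1.0]]
wrist_force: [-4.8, 2.2, 2.9]
opening: 22.5
finger_force: 58.8
```

Call:
send_rows --commands '[[[0.0014, 0.0012, 0], -1], [[0.0028, 0.0023, 0], -2], [[0.0042, 0.0034, 0], -3], [[0.0057, 0.0045, 0], -4], [[0.0057, 0.0045, 0], -4], [[0.0057, 0.0045, 0], -4]]'

```text
clock: 11.35
tcp_pos: [455.4, 324.4, 348.8]
tool_rot: [[-0.598, 0.801, -0.004], [0.801, 0.598, -0.001], [0.002, -0.004, -1.0]]
wrist_force: [-8.0, -0.4, 4.5]
opening: 22.2
finger_force: 59.0
```

```bash
python3 - <<'E'
from h import *
o=r.observe();print(o['tcp_pos'],o['wrist_force'],o['ft_torque'])
im,d=r.grab_frame('scene');W=pts(d,r.camera_model('scene'))
cv2.imwrite('pics/s3.png',cv2.resize(im[160:290,220:350,::-1],None,fx=4.6,fy=4.6,interpolation=cv2.INTER_CUBIC))
E
```

```text
[455.36090915 324.43193664 348.81078709] [-7.98770989 -0.38189154  4.46699558] [-0.01739284  1.52925267  0.26790717]
```

View pics/s3.png

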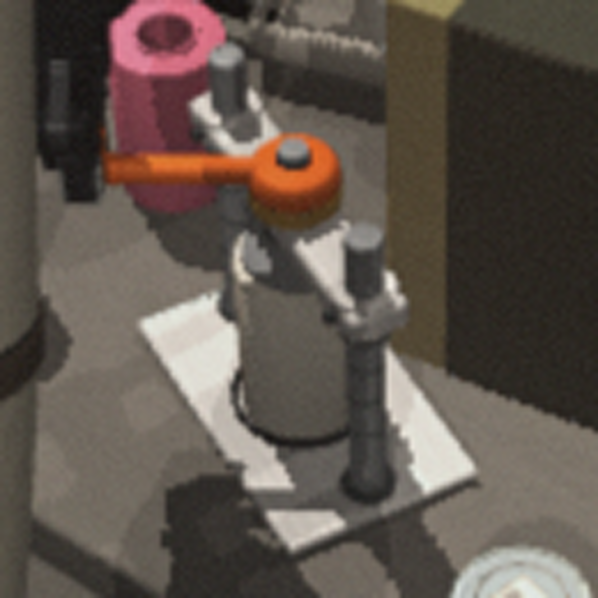

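The scene view shows the lever arm from its hub (295,180) out to the gripper (80,150), and the roll upright under the plate. The tangential resistance rose from about 2.4 to 6.6 N, which suggests the stop is beginning. I'll push a little further to confirm it.

Call:
send_rows --commands '[[[0.0015, 0.0011, 0], -1], [[0.003, 0.0022, 0], -2], [[0.003, 0.0022, 0], -2], [[0.003, 0.0022, 0], -2]]'

```text
clock: 11.73
tcp_pos: [457.7, 326.4, 348.5]
tool_rot: [[-0.571, 0.821, -0.006], [0.821, 0.571, -0.002], [0.002, -0.006, -1.0]]
wrist_force: [-10.1, -0.8, 4.7]
opening: 22.0
finger_force: 59.1
```

Call:
send_rows --commands '[[[0.0015, 0.001, 0], -1], [[0.003, 0.002, 0], -2], [[0.0046, 0.003, 0], -3], [[0.0061, 0.004, 0], -4], [[0.0061, 0.004, 0], -4], [[0.0061, 0.004, 0], -4], [[0.0061, 0.004, 0], -4]]'

```text
clock: 12.32
tcp_pos: [462.3, 329.5, 347.5]
tool_rot: [[-0.512, 0.859, -0.01], [0.859, 0.512, -0.005], [0.001, -0.011, -1.0]]
wrist_force: [-14.4, -3.0, 5.4]
opening: 22.3
finger_force: 59.5
```

```bash
python3 - <<'E'
from h import *
o=r.observe();print(o['tcp_pos'],o['wrist_force'],o['ft_torque'])
for n in('wrist','top'):
    c=r.camera_model(n);im,d=r.grab_frame(n);W=pts(d,c);h=cv2.cvtColor(im,cv2.COLOR_RGB2HSV)
    m=(h[...,0]>4)&(h[...,0]<18)&(h[...,1]>150)&(d>0)&(W[...,2]>170)&(W[...,2]<220)
    q=W[m];dd=np.hypot(q[:,0]-519.4,q[:,1]-240);a=np.degrees(np.arctan2(q[:,1]-240,q[:,0]-519.4))%360
    s=(dd>35)&(dd<85);print(n,s.sum(),np.median(a[s]),np.percentile(q[:,2],[50,95]))
    cv2.imwrite(f'pics/{n}4.png',im[...,::-1])
E
```

```text
[462.30875782 329.4843269  347.53778606] [-14.42940568  -2.96977584   5.41651782] [-0.81870741  2.91846489  0.38212055]
wrist 1140 122.91241428133276 [210.46887827 212.43807456]
top 151 125.28248500876914 [187.81408941 192.44511451]
```

View pics/wrist4.png

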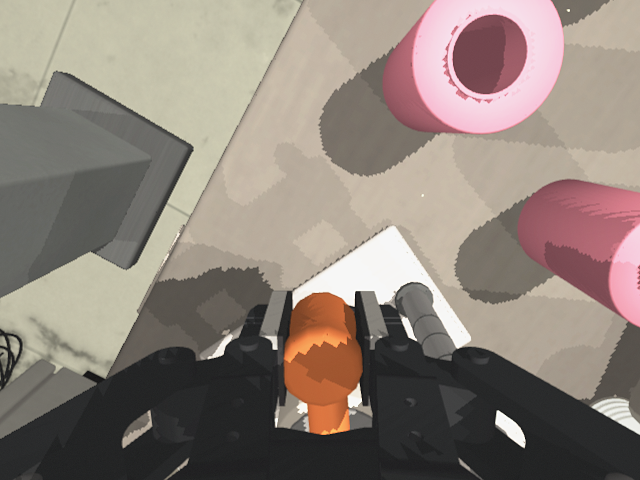

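The wrist view shows the lever still held between the pads, with the grip at (322,365). Tangential load rose to about 14 N (1.4 N m, against 0.3 N m when turning freely) while the lever stayed near 124–126°, far from the posts. That is the firm stop. I'll unload, release and retreat upward.

Call:
send_rows --commands '[[[-0.002, -0.0013, 0], 1.3], [[-0.004, -0.0027, 0], 2.6], [[-0.0061, -0.004, 0], 4], [[-0.0075, -0.0051, 0], 5], [[-0.0091, -0.0062, 0], 6], [[-0.0091, -0.0062, 0], 6], [[-0.0091, -0.0062, 0], 6]]'

```text
clock: 13.0
tcp_pos: [454.7, 323.7, 348.3]
tool_rot: [[-0.597, 0.802, -0.006], [0.802, 0.597, -0.002], [0.002, -0.006, -1.0]]
wrist_force: [-9.6, -0.7, 3.8]
opening: 22.0
finger_force: 59.1
```

Call:
send_rows --commands '[[[0, 0, 0], 0], [[0, 0, 0], 0], [[0, 0, 0], 0], [[0, 0, 0], 0], [[0, 0, 0], 0], [[0, 0, 0], 0]]' --gripper 0.045

```text
clock: 13.5
tcp_pos: [457.8, 323.8, 349.2]
tool_rot: [[-0.595, 0.804, 0.0], [0.804, 0.595, 0.0], [-0.0, 0.0, -1.0]]
wrist_force: [0.0, -0.4, -0.9]
opening: 45.1
finger_force: 0.2
```

Call:
send_rows --commands '[[[0, 0, 0.01], 0], [[0, 0, 0.03], 0], [[0, 0, 0.06], 0], [[0, 0, 0.08], 0], [[-0.03, 0.02, 0.09], 0], [[-0.06, 0.05, 0.09], 0], [[-0.08, 0.09, 0.09], 0], [[-0.1, 0.13, 0.09], 0], [[-0.12, 0.16, 0.09], 0], [[-0.12, 0.16, 0.09], 0], [[-0.12, 0.16, 0.09], 0]]'

```text
clock: 14.42
tcp_pos: [334.5, 487.0, 440.0]
tool_rot: [[-0.601, 0.799, -0.001], [0.799, 0.601, 0.002], [0.002, 0.001, -1.0]]
wrist_force: [0.9, -0.7, -0.1]
opening: 44.7
finger_force: 0.0
```

```bash
python3 - <<'E'
from h import *
o=r.observe();print(o['clock'],o['tcp_pos'],o['wrist_force'])
for n in('scene','top'):
    c=r.camera_model(n);im,d=r.grab_frame(n);W=pts(d,c);h=cv2.cvtColor(im,cv2.COLOR_RGB2HSV)
    m=(h[...,0]>4)&(h[...,0]<18)&(h[...,1]>150)&(d>0)&(W[...,2]>170)&(W[...,2]<220)&(np.hypot(W[...,0]-519,W[...,1]-240)<130)
    q=W[m];dd=np.hypot(q[:,0]-519.4,q[:,1]-240);a=np.degrees(np.arctan2(q[:,1]-240,q[:,0]-519.4))%360
    s=(dd>35)&(dd<85);print(n,s.sum(),np.median(a[s]),np.percentile(q[:,2],[50,95,99]),np.median(q[q[:,2]>205],0))
    cv2.imwrite(f'pics/{n}5.png',cv2.resize((im[150:300,200:400] if n=='top' else im[150:290,220:380])[...,::-1],None,fx=3.9,fy=3.9))
E
```

```text
14.4167 [334.48699271 486.97717528 440.03495863] [ 0.89590949 -0.68919082 -0.085455  ]
scene 137 136.9922934043881 [188.90542438 211.90210323 214.83982462] [446.45455282 312.7942201  211.5285613 ]
top 153 133.62932124695283 [189.83397143 212.64466074 214.67383142] [445.78556595 316.54839851 211.77104154]
```

View pics/scene5.png

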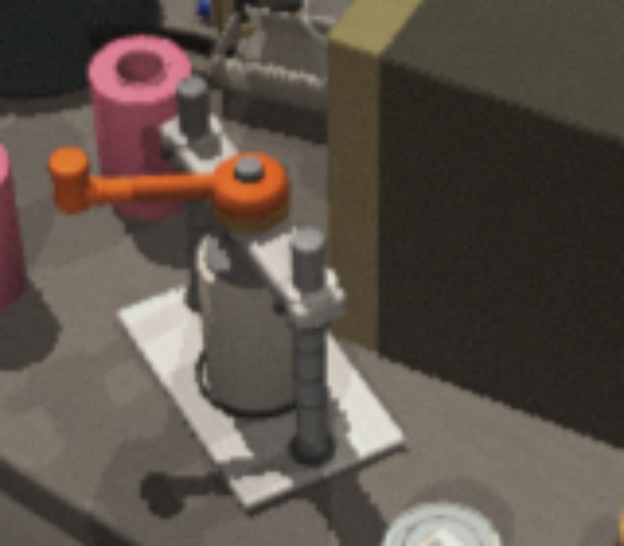

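The released lever is seated, with its grip top at 211.7 mm, at pixel (70,180) in the view. It stands at 134.5°, 81° past the regrasp position. Together with the first 90° that makes 171°, or 2.99 rad, which matches the firm stop at 3.0. The roll stands upright under the plate, and the robot is clear of everything.

```bash
python3 -c "
from bench import r
print(r.finish_job())"
```

```text
the job is handed in; nothing more can be done
None
```

I handed the job in at about 14.5 s: I measured the screw at about 2.99 rad, at its stop, with the lever seated, the roll upright and the other things not touched; plate force couldn't be measured, and no verdict came back.

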